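# Tip the forward canvases back in the browsing rack

## Robot

A 7-joint arm with a two-finger parallel gripper is mounted at the origin on the work surface. World frame = base frame: x ahead of the robot, y to its left, z up, the work surface at z = 0. Lengths are in mm, angles in rad, forces in N, time in s.
With the tool pointing down it reaches from about 400 to 850 mm from the base axis. Payload 6.9 kg.
Tool frame: the origin (TCP) lies midway between the tips of the shut fingers; the grasp point (between the pads) lies 19 mm behind it (grip_point_offset is the distance from the TCP to the grasp point, in mm); z points along the fingers, x is the direction in which the jaws open and shut, and the axes are right-handed (so a half turn about z gives the same grasp; the last joint's range is limited). The gripper opens to 85 mm and grips with 20 to 120 N. Pads are 22 mm wide; open, the fingers measure 114 mm over their backs; the gripper's body (76 mm by 85 mm) begins 54 mm behind the grasp point. The pads swing forward as they close: fully open they stand 13 mm farther back than shut.
Start: joints at [1.437, 0.507, -0.238, 1.5, 0.126, 1.149, -0.155], TCP at [148.413, -607.112, 231.275] pointing down, gripper open.
Joint ranges: [-3.08, 3.08], [-0.24, 2.05], [-1.43, 1.35], [0, 2.5], [-1.52, 4.66], [0.17, 1.96], [-2.89, 2.89]. Speed limits (rad/s): [2.39, 2.39, 3.14, 3.14, 3.14, 3.14, 3.14].

## Interface

Orientations are given as a unit quaternion [x, y, z, w].
In Python, from workcell import * gives the robot as it stands.
- The arm moves only by the shell command python3 -m jog 'ROWS' [FORCE]. ROWS is JSON, a list of rows, each an object of numbers: "gripper": the finger opening in m, from 0 to 0.0854; "x", "y", "z": the shift along the world's x, y, z in m; "roll": the turn about the world's z in rad. In form: [{"gripper": .., "x": .., "y": .., "z": .., "roll": ..}, ...]. A call has 1 to 20 rows; each row shifts and turns the pose as measured when the row begins; what a row does not reach is not made up. A row lasts 1/8 s, in which the tool goes at most 62.5 mm and 10.7 degrees, less where a joint would pass 70% of its speed; a pose out of reach is approached as far as the arm can. A call is refused whole if a number of a shift passes 0.0625 or a number of a turn 0.188, either way. A call with a gripper value outside its range is refused whole. The fingers move at their own pace and stop on an object; FORCE is the grip in N (left out, the last holds). Time passes only in rows, so rows that do not move let the fingers close. It gives the time, the measured TCP pose, the force and the opening at its end, in the units of the state.
- sense(): the state, without advancing time (a new reading comes with each control period).
- get_image(name): name is "side" or "top"; returns the picture (420x560x3 uint8, red, green, blue); there is no depth.
- camera_model(name): a dict with "fov_y" (degrees; the focal length in pixels is half the picture's height over the tangent of half this angle, whatever the lens; pixels are square), "cx", "cy" (the principal point, pixels), "dist_coeffs" ([k1, k2, p1, p2, k3] as OpenCV has them; the pictures are not rectified), "R" (3x3) and "t" (3): a world point X has camera coordinates R X + t. Camera axes: x right, y down, z forward; pixel columns grow to the right and rows downward; lengths in mm; the calibration is good to about 2 mm. A picture is of the moment at which its call begins. camera_model takes no time and is no camera call.
- sign_off(): hands the job in, once; it reports no verdict.
The state is a dict: "clock": time; "joint_positions": joint angles; "qvel": joint speeds; "effort": joint torques, N m; "tcp_pos": TCP position; "tcp_rot": TCP orientation; "ft_force": force on the tool from outside, world axes, zero at the start; "ft_torque": the same for the moment, N m; "gripper_width": finger opening in mm.
Only numpy, scipy, OpenCV 4.12 (cv2) and the standard library are available. Lean on these libraries where they do the work, as an engineer would, in place of code of your own. Each camera call takes 0.05 s, during which the arm holds its last target.

## Task

Customers have left two of the four small canvases in the browsing rack tipped forward onto the front rail. Push each of those two, a light push near its top with a fingertip is enough, so that it tips over and leans back against the back rail like the other two. Do not pick up any canvas, leave the two that already lean back alone, and do not disturb the things standing around the rack.

Things in the scene. Friction and masses are not known exactly. Their poses are not given: they have to be found in the camera images.
- rack: Fixed wooden browsing rack, 538 mm long (y), 150 mm deep (x). Origin: centre of its underside, on the table; x points from front rail to back rail (roughly away from the robot), z up. Four bays, centres at y = -187.5, -62.5, 62.5, 187.5 mm, one canvas each, its bottom edge in a channel 26 mm wide about x = 0 (floor 15 mm, lips 30 mm above the table). Dividers reach 90 mm, end cheeks 170 mm up.
- front_rail (a point): Middle of the front rail: a 10 mm round bar along the rack's y, at x = -41 mm, 104 mm above the table.
- back_rail (a point): Middle of the back rail: a 10 mm round bar along the rack's y, at x = +46 mm, 140 mm above the table.
- canvas_a: Small loose stretched canvas, 18 mm thick (x), 100 mm wide (y), 180 mm tall (z), 0.12 kg; all four look alike. Origin: centre of its bottom face; z up the canvas. It leans forward on the front rail (top about 53 mm to the rack's -x of its foot) or back on the back rail (top 45 mm to +x). Tipped over 6 degrees past upright it falls the rest of the way by itself.
- canvas_a_top (a point): Centre of the top edge of canvas_a (180 mm up its z axis, in the middle of its thickness).
- canvas_b: Small loose stretched canvas, 18 mm thick (x), 100 mm wide (y), 180 mm tall (z), 0.12 kg; all four look alike. Origin: centre of its bottom face; z up the canvas. It leans forward on the front rail (top about 53 mm to the rack's -x of its foot) or back on the back rail (top 45 mm to +x). Tipped over 6 degrees past upright it falls the rest of the way by itself.
- canvas_b_top (a point): Centre of the top edge of canvas_b (180 mm up its z axis, in the middle of its thickness).
- canvas_c: Small loose stretched canvas, 18 mm thick (x), 100 mm wide (y), 180 mm tall (z), 0.12 kg; all four look alike. Origin: centre of its bottom face; z up the canvas. It leans forward on the front rail (top about 53 mm to the rack's -x of its foot) or back on the back rail (top 45 mm to +x). Tipped over 6 degrees past upright it falls the rest of the way by itself.
- canvas_c_top (a point): Centre of the top edge of canvas_c (180 mm up its z axis, in the middle of its thickness).
- canvas_d: Small loose stretched canvas, 18 mm thick (x), 100 mm wide (y), 180 mm tall (z), 0.12 kg; all four look alike. Origin: centre of its bottom face; z up the canvas. It leans forward on the front rail (top about 53 mm to the rack's -x of its foot) or back on the back rail (top 45 mm to +x). Tipped over 6 degrees past upright it falls the rest of the way by itself.
- canvas_d_top (a point): Centre of the top edge of canvas_d (180 mm up its z axis, in the middle of its thickness).
- squeeze_bottle: Bystander, to be left alone: white paint squeeze bottle, 44 mm across, 105 mm tall. Origin: centre of its underside.
- gesso_jar: Bystander, to be left alone: white jar, 64 mm across, 75 mm tall. Origin: centre of its underside.
- pastel_box: Bystander, to be left alone: flat cardboard box, 55 x 100 x 22 mm. Origin: centre of its underside.
- brush_tin: Bystander, to be left alone: metal tin full of brushes, 72 mm across, about 195 mm tall over the brushes. Origin: centre of its underside.
- paint_tub: Bystander, to be left alone: squat tub, 84 mm across, 90 mm tall. Origin: centre of its underside.
- medium_bottle: Bystander, to be left alone: clear bottle, 54 mm across, 140 mm tall. Origin: centre of its underside.
- spray_can: Bystander, to be left alone: metal can, 54 mm across, 120 mm tall. Origin: centre of its underside.
Mind the look-alikes: they are no part of the job. Leave any blue or green look-alike of the canvas_c alone.

How it is judged:
By the outcome, as a careful person would: the job done as asked, in the order asked, and still so for the second after the job is handed in, with the robot touching nothing.
It also fails if it takes over 43 s, if anything falls off the work surface, if the arm or the gripper's body presses on something with over 40 N, if the wrist force passes 120 N, or if a joint passes its speed limit or range.

## Working session

There is one attempt and no reset: what is moved stays moved. The work goes in short steps, Python scripts to look and compute and a shell command to move; the robot and the scene stay as the last step left them, time stands still between calls to the robot, and variables do not carry over. Pictures are saved under pics/ and viewed, and the job is handed in when it is done.

```bash
mkdir -p pics
python3 - <<'E'
from workcell import *
import cv2
s=sense(); print(s['clock'],s['tcp_pos'],s['tcp_rot'],s['gripper_width'])
for n in ['side','top']:
    im=get_image(n); cv2.imwrite(f'pics/{n}0.png',cv2.cvtColor(im,cv2.COLOR_RGB2BGR))
    print(n,camera_model(n))
E
```

```text
0.0 [ 148.21368417 -606.64666921  230.42518243] [ 7.86613879e-01 -6.17444560e-01 -7.33959523e-04 -5.31677246e-04] 85.82454028243747
side {'fov_y': 49.795085729909715, 'cx': 277.36506490470185, 'cy': 208.04825224988394, 'dist_coeffs': array([-0.00210804,  0.        ,  0.        ,  0.        ,  0.        ]), 'R': array([[-0.90208781, -0.43140845,  0.01115073],
       [-0.25628268,  0.51474794, -0.81814042],
       [ 0.34721287, -0.74089224, -0.57491035]]), 't': array([ 485.6507782 ,  248.75613889, 1062.72235267])}
top {'fov_y': 48.18561872093877, 'cx': 275.58662310071986, 'cy': 214.23718500777503, 'dist_coeffs': array([0.04636546, 0.        , 0.        , 0.        , 0.        ]), 'R': array([[ 0.02373354, -0.99959888,  0.01545312],
       [-0.99740554, -0.02472663, -0.06760757],
       [ 0.06796255, -0.01380846, -0.99759231]]), 't': array([ -12.52004686,  521.1293423 , 1428.62024026])}
```

View pics/side0.png

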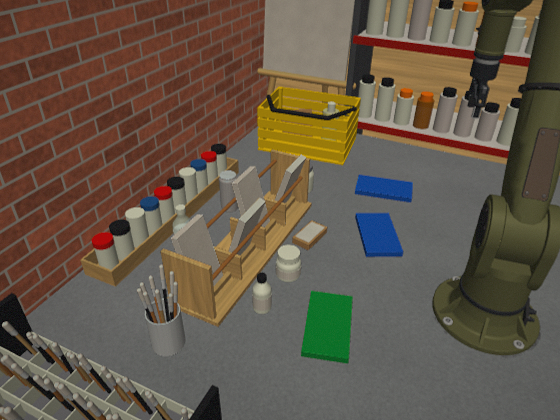

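View pics/top0.png

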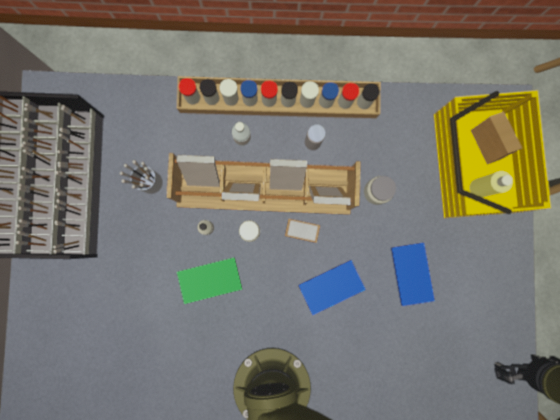

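The top view shows the rack at columns 168–360, rows 155–215. Two canvases, at columns ~198 and ~288, show their broad front faces, so they lean back. The other two, at (240,190) and (330,195), look narrow, so they appear to lean forward. In the side view, the ones at (247,225) and (293,178) tip right, towards the robot, which agrees. Next I'll look at crops.

Run:
```python
import cv2
a=cv2.imread('pics/side0.png')[135:325,150:340]; cv2.imwrite('pics/side0c.png',cv2.resize(a,None,fx=3.1,fy=3.1,interpolation=cv2.INTER_CUBIC))
a=cv2.imread('pics/top0.png')[110:245,155:405]; cv2.imwrite('pics/top0c.png',cv2.resize(a,None,fx=3.2,fy=3.2,interpolation=cv2.INTER_CUBIC))
```

```text
(no output)
```

View pics/side0c.png

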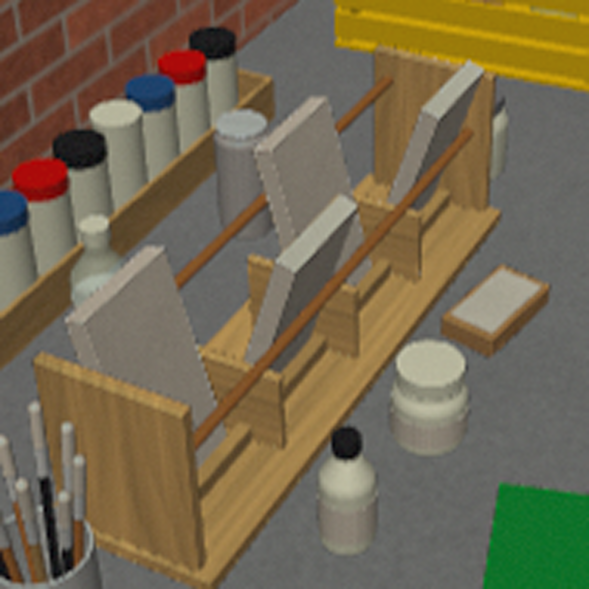

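View pics/top0c.png

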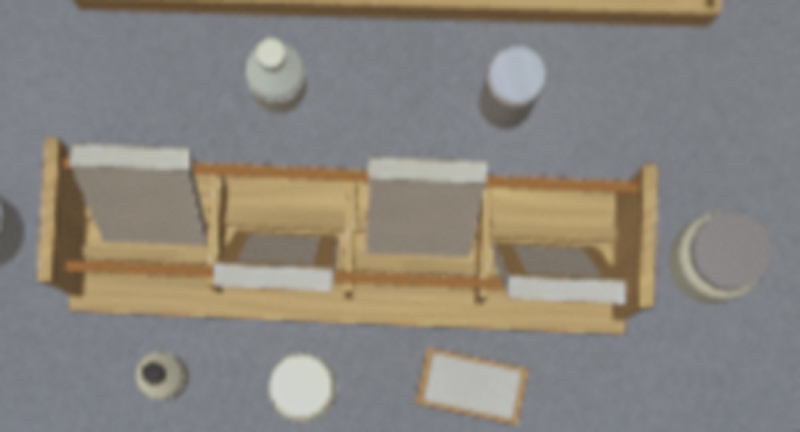

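The crops confirm it. The forward-leaning pair are the canvases with top edges at about (241,197) and (332,201) in the top view. The other pair lean back, at about (196,159) and (289,163). Look-alikes to ignore are the blue tiles at (332,287) and (412,274), the green tile at (210,281), and the white pastel box at (303,230). Now I'll measure.

```bash
cat > h.py <<'E'
import numpy as np, cv2
from workcell import *
def K(m):
    f=210/np.tan(np.radians(m['fov_y']/2)); return np.array([[f,0,m['cx']],[0,f,m['cy']],[0,0,1]])
def ray(n,p):
    m=camera_model(n); u=cv2.undistortPoints(np.array([[p]],float),K(m),np.array(m['dist_coeffs']))[0,0]
    R=np.array(m['R']); return -R.T@np.array(m['t']), R.T@np.array([u[0],u[1],1])
def onz(n,p,z):
    c,d=ray(n,p); return c+d*(z-c[2])/d[2]
def proj(n,P):
    m=camera_model(n); R=np.array(m['R'])
    return cv2.projectPoints(np.array([P],float),cv2.Rodrigues(R)[0],np.array(m['t'],float),K(m),np.array(m['dist_coeffs']))[0][0,0]
def tri(p,q):
    (a,d),(b,e)=ray('top',p),ray('side',q)
    s,_,_,_=np.linalg.lstsq(np.c_[d,-e],b-a,rcond=None); P,Q=a+s[0]*d,b+s[1]*e
    return (P+Q)/2,np.linalg.norm(P-Q)
E
python3 - <<'E'
from h import *
np.set_printoptions(precision=1,suppress=True)
T=lambda x,y:(155+(x+.5)/3.2-.5,110+(y+.5)/3.2-.5)
S=lambda x,y:(150+(x+.5)/3.1-.5,135+(y+.5)/3.1-.5)
# canvas tops, white strip mask in top view
im=cv2.imread('pics/top0.png'); hsv=cv2.cvtColor(im,cv2.COLOR_BGR2HSV)
m=((hsv[...,1]<40)&(hsv[...,2]>165)).astype(np.uint8)
n,l,st,ce=cv2.connectedComponentsWithStats(m)
for i in range(1,n):
    if st[i,4]>60 and 150<ce[i,0]<370 and 140<ce[i,1]<215: print(ce[i],st[i],onz('top',ce[i],189), cv2.minAreaRect(np.argwhere(l==i)[:,::-1].astype(np.float32)))
for nm,p in dict(LB=(50,140),LF=(40,280),RB=(650,167),RF=(645,305)).items(): print(nm,onz('top',T(*p),170))
print('tri near', tri(T(274,278),S(322,235)), 'far',tri(T(567,290),S(458,100)))
for nm,p in dict(basketNW=(440,105),basketS=(445,213),basketSE=(550,208)).items(): print(nm,onz('top',p,120))
E
```

```text
[195.3 158.9] [177 155  37   8 213] [655.3 224.7 189. ] ((195.0660858154297, 158.6782989501953), (36.054962158203125, 6.142327308654785), 2.8624050617218018)
[288.3 162.9] [270 160  37   7 217] [651.1 -29.  189. ] ((288.0324401855469, 162.8516387939453), (36.20477294921875, 5.89263916015625), 2.8624050617218018)
[240.  196.4] [222 193  37   8 233] [555.7 100.4 189. ] ((239.98226928710938, 196.4608612060547), (36.204002380371094, 6.226166248321533), 2.2025983333587646)
[331.7 200.3] [314 197  36   8 224] [ 551.5 -149.2  189. ] ((331.5075378417969, 200.326416015625), (35.271026611328125, 6.168086051940918), 2.4895529747009277)
LB [672.  296.9 170. ]
LF [550.5 300.9 170. ]
RB [ 662.4 -222.6  170. ]
RF [ 542.1 -219.8  170. ]
tri near (array([555.8,  99.7, 185.7]), np.float64(0.05632593813589978)) far (array([ 551.9, -151.7,  176.4]), np.float64(1.7375125122038146))
basketNW [ 843.5 -467.6  120. ]
basketS [ 529.9 -483.   120. ]
basketSE [ 551.5 -778.9  120. ]
```

Measured positions:
- **Rack:** yaw is about -1°.
- **Forward canvas tops:** about (556,100) and (552,-149), z ≈ 189.
- **Contact:** with the tip at z ≈ 160, it should touch at a TCP x of about 535.

I'll close the gripper and move to a point in front of the canvas at y = -149, up high.

```bash
python3 -m jog '[{"gripper":0,"x":0,"y":0,"z":0.03,"roll":0},{"gripper":0,"x":0.034,"y":0.046,"z":0,"roll":-0.12},{"gripper":0,"x":0.034,"y":0.046,"z":0,"roll":-0.12},{"gripper":0,"x":0.034,"y":0.046,"z":0,"roll":0},{"gripper":0,"x":0.034,"y":0.046,"z":0,"roll":0},{"gripper":0,"x":0.034,"y":0.046,"z":0,"roll":0},{"gripper":0,"x":0.034,"y":0.046,"z":0,"roll":0},{"gripper":0,"x":0.034,"y":0.046,"z":0,"roll":0},{"gripper":0,"x":0.034,"y":0.046,"z":0,"roll":0},{"gripper":0,"x":0.034,"y":0.046,"z":0,"roll":0}]'
```

```text
clock: 1.35
tcp_pos: [456.6, -181.5, 257.4]
tcp_rot: [-0.701, 0.714, 0.002, 0.001]
ft_force: [1.3, -1.1, -0.6]
gripper_width: 0.1
```

```bash
python3 -m jog '[{"gripper":0,"x":0.02,"y":0.032,"z":0,"roll":0},{"gripper":0,"x":0.01,"y":0,"z":-0.05,"roll":0},{"gripper":0,"x":0,"y":0,"z":-0.045,"roll":0},{"gripper":0,"x":0,"y":0,"z":0,"roll":0}]'
python3 - <<'E'
from h import *
for n in ['side','top']: cv2.imwrite(f'pics/{n}1.png',cv2.cvtColor(get_image(n),cv2.COLOR_RGB2BGR))
a=cv2.imread('pics/side1.png')[60:330,130:430]; b=cv2.imread('pics/top1.png')[110:380,150:450]
cv2.imwrite('pics/c1.png',cv2.resize(np.hstack([a,b]),None,fx=1.33,fy=1.33))
print(sense()['tcp_pos'])
E
```

```text
clock: 1.85
tcp_pos: [490.2, -142.0, 160.4]
tcp_rot: [-0.704, 0.71, 0.003, 0.003]
ft_force: [-0.0, -0.0, 0.8]
gripper_width: -0.1
[ 492.44514971 -142.76914118  163.63636124]
```

View pics/c1.png

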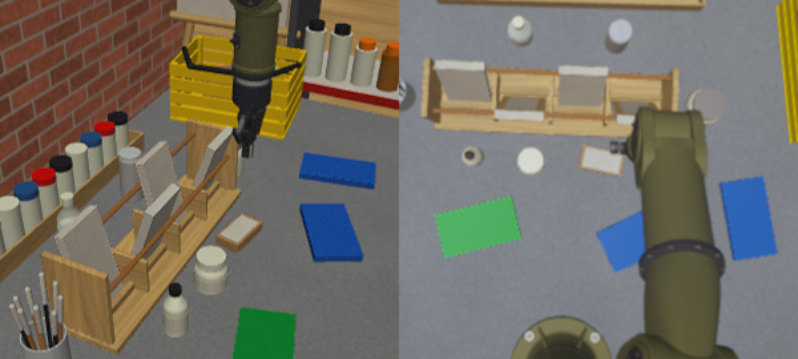

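The side view shows the closed tip at about (245,150) in the crop, just in front of the far forward-leaning canvas, with everything else standing. I'll shift to the canvas centre and push gently.

```bash
python3 -m jog '[{"gripper":0,"x":0.015,"y":-0.006,"z":0,"roll":0},{"gripper":0,"x":0.015,"y":0,"z":0,"roll":0},{"gripper":0,"x":0.008,"y":0,"z":0,"roll":0},{"gripper":0,"x":0.008,"y":0,"z":0,"roll":0},{"gripper":0,"x":0.008,"y":0,"z":0,"roll":0},{"gripper":0,"x":0.008,"y":0,"z":0,"roll":0},{"gripper":0,"x":0.008,"y":0,"z":0,"roll":0},{"gripper":0,"x":0.008,"y":0,"z":0,"roll":0}]'
python3 - <<'E'
from h import *
cv2.imwrite('pics/s2.png',cv2.cvtColor(get_image('side'),cv2.COLOR_RGB2BGR)[80:280,180:400].repeat(3,0).repeat(3,1))
E
```

```text
clock: 2.95
tcp_pos: [575.9, -151.5, 172.5]
tcp_rot: [-0.703, 0.711, -0.005, 0.006]
ft_force: [-0.5, 0.6, -0.2]
gripper_width: 0.2
```

View pics/s2.png

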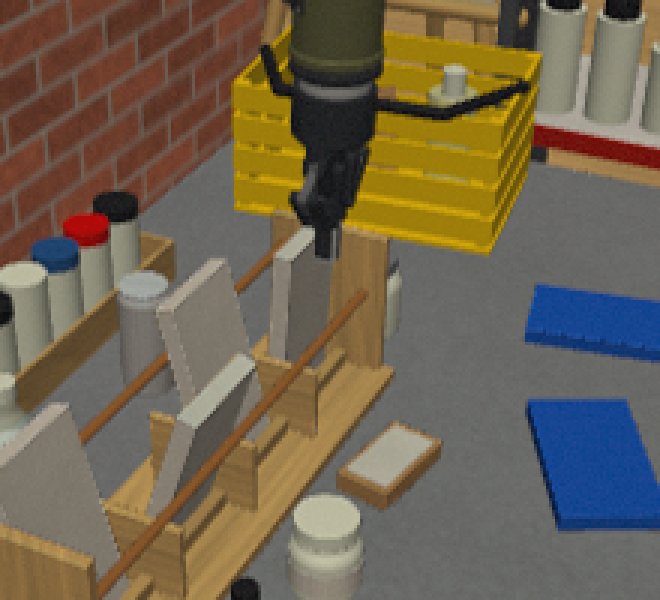

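The far canvas is now nearly upright against the fingertip (around (320,250) in the crop). z has crept up to 172, so I'll ease it down while continuing the push.

```bash
python3 -m jog '[{"gripper":0,"x":0.007,"y":0,"z":-0.003,"roll":0},{"gripper":0,"x":0.007,"y":0,"z":-0.003,"roll":0},{"gripper":0,"x":0.007,"y":0,"z":-0.002,"roll":0},{"gripper":0,"x":0.007,"y":0,"z":-0.002,"roll":0},{"gripper":0,"x":0.005,"y":0,"z":0,"roll":0}]'
python3 - <<'E'
from h import *
cv2.imwrite('pics/s3.png',cv2.cvtColor(get_image('side'),cv2.COLOR_RGB2BGR)[80:280,180:400].repeat(3,0).repeat(3,1))
E
```

```text
clock: 3.62
tcp_pos: [611.8, -151.3, 161.1]
tcp_rot: [-0.703, 0.711, -0.005, 0.006]
ft_force: [-0.0, -0.4, 0.6]
gripper_width: -0.3
```

View pics/s3.png

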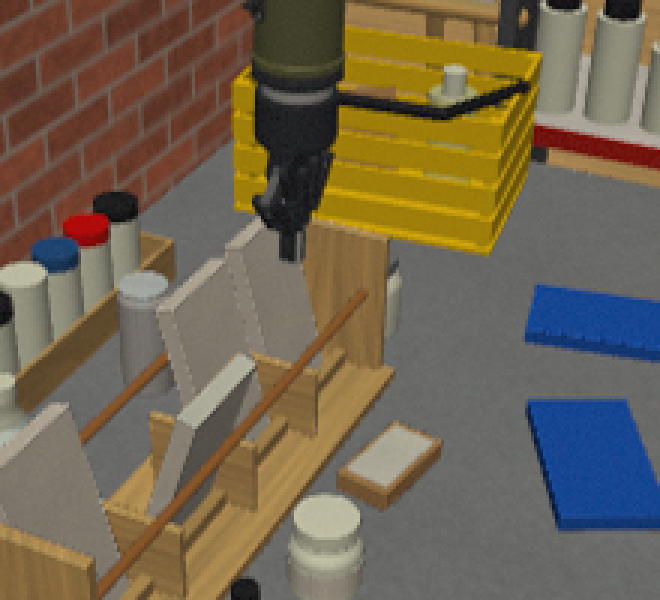

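The far canvas has fallen back against the back rail. I'll retreat straight out to x ≈ 485, then move across to y = 100, clear of the rack's front.

```bash
python3 -m jog '[{"gripper":0,"x":-0.03,"y":0,"z":0,"roll":0},{"gripper":0,"x":-0.05,"y":0,"z":0,"roll":0},{"gripper":0,"x":-0.05,"y":0,"z":0,"roll":0},{"gripper":0,"x":0,"y":0.05,"z":0,"roll":0},{"gripper":0,"x":0,"y":0.05,"z":0,"roll":0},{"gripper":0,"x":0,"y":0.05,"z":0,"roll":0},{"gripper":0,"x":0,"y":0.05,"z":0,"roll":0},{"gripper":0,"x":0,"y":0.04,"z":0,"roll":0},{"gripper":0,"x":0,"y":0,"z":0,"roll":0},{"gripper":0,"x":0,"y":0,"z":0,"roll":0}]'
```

```text
clock: 4.92
tcp_pos: [478.6, 93.2, 163.0]
tcp_rot: [-0.701, 0.713, -0.008, 0.008]
ft_force: [-0.3, -0.3, 0.8]
gripper_width: 0.1
```

```bash
python3 -m jog '[{"gripper":0,"x":0.02,"y":0.007,"z":-0.002,"roll":0},{"gripper":0,"x":0.02,"y":0,"z":-0.002,"roll":0},{"gripper":0,"x":0.008,"y":0,"z":-0.001,"roll":0},{"gripper":0,"x":0.008,"y":0,"z":-0.001,"roll":0},{"gripper":0,"x":0.008,"y":0,"z":-0.001,"roll":0},{"gripper":0,"x":0.008,"y":0,"z":-0.001,"roll":0},{"gripper":0,"x":0.008,"y":0,"z":-0.001,"roll":0}]'
python3 - <<'E'
from h import *
cv2.imwrite('pics/s4.png',cv2.cvtColor(get_image('side'),cv2.COLOR_RGB2BGR)[130:330,150:370].repeat(3,0).repeat(3,1))
E
```

```text
clock: 5.8
tcp_pos: [560.5, 93.8, 153.9]
tcp_rot: [-0.698, 0.716, -0.008, 0.007]
ft_force: [-0.2, -0.2, -0.8]
gripper_width: -0.1
```

View pics/s4.png

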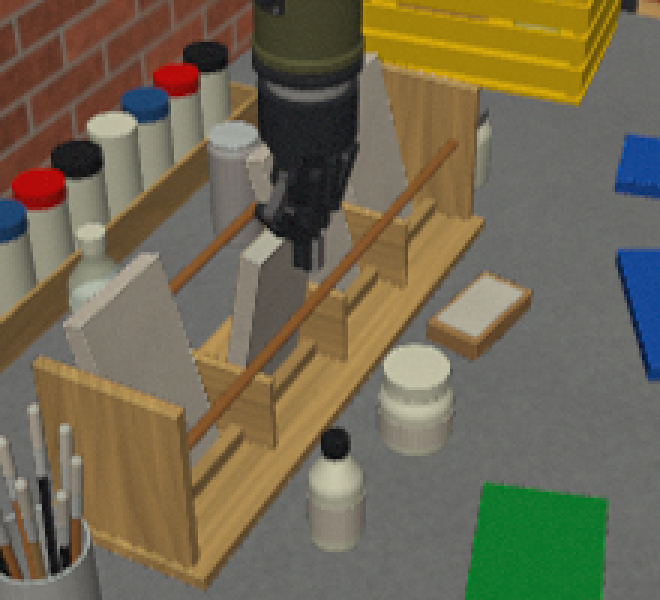

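The second canvas is rising, at about (270,290) in the crop, with the tip slightly off-centre by ~6 mm. Continuing, with a slight lift and y correction.

```bash
python3 -m jog '[{"gripper":0,"x":0.008,"y":0,"z":0.002,"roll":0},{"gripper":0,"x":0.008,"y":0.001,"z":0.002,"roll":0},{"gripper":0,"x":0.007,"y":0.001,"z":0.002,"roll":0},{"gripper":0,"x":0.007,"y":0,"z":0.002,"roll":0},{"gripper":0,"x":0.007,"y":0,"z":0,"roll":0},{"gripper":0,"x":0.006,"y":0,"z":0,"roll":0}]'
python3 - <<'E'
from h import *
cv2.imwrite('pics/s5.png',cv2.cvtColor(get_image('side'),cv2.COLOR_RGB2BGR)[130:330,150:370].repeat(3,0).repeat(3,1))
E
```

```text
clock: 6.6
tcp_pos: [607.4, 96.3, 162.6]
tcp_rot: [-0.698, 0.716, -0.009, 0.007]
ft_force: [-0.4, 0.1, 0.7]
gripper_width: 0.1
```

View pics/s5.png

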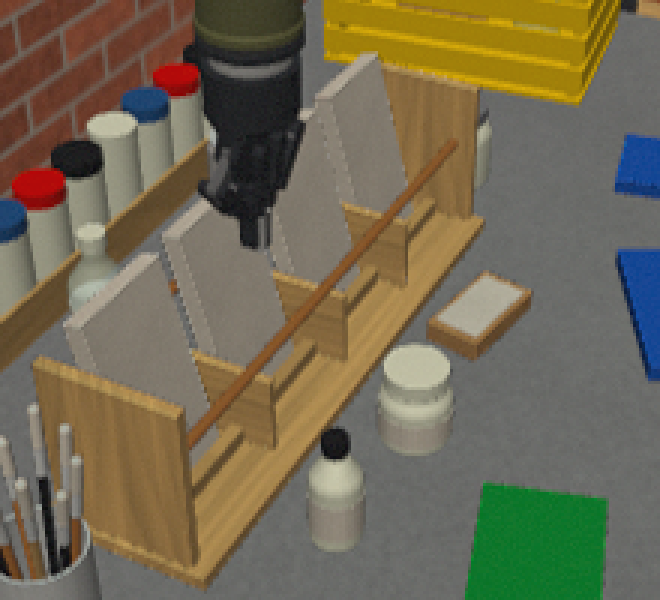

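All four canvases now lean back. I'll retreat straight back, lift, and check from both cameras.

```bash
python3 -m jog '[{"gripper":0,"x":-0.03,"y":0,"z":0,"roll":0},{"gripper":0,"x":-0.05,"y":0,"z":0,"roll":0},{"gripper":0,"x":-0.05,"y":0,"z":0.02,"roll":0},{"gripper":0,"x":-0.03,"y":0,"z":0.05,"roll":0},{"gripper":0,"x":0,"y":-0.04,"z":0.03,"roll":0},{"gripper":0,"x":0,"y":-0.05,"z":0,"roll":0},{"gripper":0,"x":0,"y":-0.05,"z":0,"roll":0},{"gripper":0,"x":0,"y":-0.05,"z":0,"roll":0},{"gripper":0,"x":0,"y":-0.05,"z":0,"roll":0},{"gripper":0,"x":0,"y":-0.05,"z":0,"roll":0},{"gripper":0,"x":0,"y":-0.05,"z":0,"roll":0},{"gripper":0,"x":0,"y":0,"z":0,"roll":0},{"gripper":0,"x":0,"y":0,"z":0,"roll":0}]'
python3 - <<'E'
from h import *
for n in ['side','top']: cv2.imwrite(f'pics/{n}6.png',cv2.cvtColor(get_image(n),cv2.COLOR_RGB2BGR))
a=cv2.imread('pics/side6.png')[60:360,120:420]; b=cv2.imread('pics/top6.png')[60:360,110:410]
cv2.imwrite('pics/c6.png',cv2.resize(np.hstack([a,b]),None,fx=1.33,fy=1.33))
im=cv2.imread('pics/top6.png'); hsv=cv2.cvtColor(im,cv2.COLOR_BGR2HSV)
m=((hsv[...,1]<40)&(hsv[...,2]>165)).astype(np.uint8)
n,l,st,ce=cv2.connectedComponentsWithStats(m)
for i in range(1,n):
    if st[i,4]>60 and 150<ce[i,0]<370 and 140<ce[i,1]<215: print(ce[i],st[i],onz('top',ce[i],189).round(1))
# change vs. start in the side picture, bystander areas
d=cv2.absdiff(cv2.imread('pics/side0.png'),cv2.imread('pics/side6.png')).max(2)
print(cv2.connectedComponentsWithStats((cv2.medianBlur(d,5)>35).astype(np.uint8))[2])
E
```

```text
clock: 8.28
tcp_pos: [440.8, -253.1, 266.0]
tcp_rot: [-0.699, 0.715, -0.011, 0.008]
ft_force: [0.5, 0.1, -0.1]
gripper_width: 0.2
[195.22746781 158.76824034] [177 155  37   8 233] [655.6 224.9 189. ]
[241.49333333 160.86666667] [224 157  36   8 225] [653.3  99.  189. ]
[288.30567686 162.84279476] [270 159  37   8 229] [651.3 -28.9 189. ]
[332.88596491 164.79385965] [315 161  37   8 228] [ 649. -151.  189.]
[[     0      0    560    420 223124]
 [   341      0     58     88   1579]
 [   468      0     75    196   6568]
 [   341     81     30     52    585]
 [   353     84      3      3      8]
 [   549     91      4      3     12]
 [   257    147     49     52    963]
 [   558    169      2      5      7]
 [   206    189     23     21    130]
 [   552    194      4     10     32]
 [   285    196      5      5     13]
 [   209    199     26     27    141]
 [   240    199     24     42    452]
 [   493    200      8      5     28]
 [   483    202      4      6     18]
 [   463    211     18     53    374]
 [   487    210     31     36    655]
 [   219    219     18     31    219]
 [   557    227      3      7     15]
 [   239    240     11     13     46]
 [   493    259     13      6     63]
 [   530    262      8      9     48]
 [   533    271     15     19    120]]
```

View pics/c6.png

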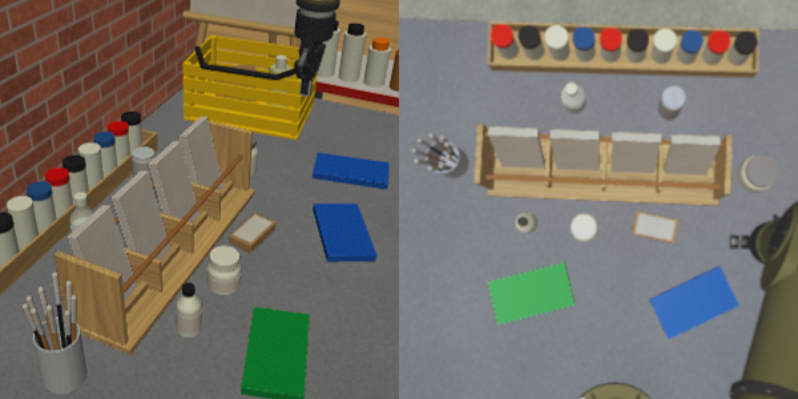

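All four canvas tops fall on one line along the back rail (top view, (195,159) to (333,165)). The bystanders stand where they were, and the side-view changes are limited to the two canvases and the arm.

Run:
```python
from workcell import *
print(sense()['clock'],sense()['ft_force'].round(1)); print(sign_off())
```

```text
8.375 [-1.   0.3 -0.2]
the job is handed in; nothing more can be done
None
```

I pushed both forward-tipped canvases (the bays at about y = -150 and y = +100) past upright with the closed fingertip near their tops. Both fell back against the back rail. I then moved the arm clear and handed the job in at 8.4 s.

- **Canvases:** in the last pictures all four tops lie in one line along the back rail, at x of about 649 to 656 mm. The two I left alone moved less than 0.5 mm.
- **Bystanders:** nothing around the rack changed that I could see in either view. The before/after comparison of the side view shows changes only at the two pushed canvases and the arm.
- **Force:** wrist readings stayed around 1 N wherever I read them.

While pushing, the fingertip height drifted about 10 mm, and I corrected it. On the second canvas the tip was about 6 mm off-centre. Neither affected the result, and no check failed.

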